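# Clear the carver's tray and set out the gouges in a row

## Robot

A 6-joint arm with a two-finger parallel gripper is mounted at the origin on the work surface. World frame = base frame: x ahead of the robot, y to its left, z up, the work surface at z = 0. Lengths are in mm, angles in rad, forces in N, time in s.
With the tool pointing down it reaches from about 275 to 750 mm from the base axis. Payload 10.2 kg.
Tool frame: the origin (TCP) lies between the finger pads; the fingertips stand 8 mm ahead of it and the grasp point (between the pads) lies 11 mm behind it; z points along the fingers, y is the line along which they close (so a half turn about z gives the same grasp; the last joint's range is limited). The gripper opens to 85 mm and grips with 20 to 120 N. Pads are 22 mm wide; open, the fingers measure 114 mm over their backs; the gripper's body (76 mm by 85 mm) begins 54 mm behind the grasp point. The pads swing forward as they close: fully open they stand 13 mm farther back than shut.
Start: joints at [-1.564, 0.313, 1.498, -0, 1.331, -0.223], TCP at [119.572, -511.208, 239.294] pointing down, gripper open.
Joint ranges: [-2.94, 2.94], [-0.97, 2.17], [0.19, 2.56], [-1.23, 4.37], [0.02, 3.11], [-2.88, 2.88]. Speed limits (rad/s): [2.39, 2.39, 3.01, 3.14, 3.14, 3.14].

## Interface

Orientations are given as a unit quaternion [w, x, y, z].
In Python, from rig import * gives the robot as it stands.
- The arm moves only by the shell command python3 -m handwheel 'ROWS' [FORCE]. ROWS is JSON, a list that holds one entry, the list of rows, each a list of 7 numbers: the shift along the world's x, y, z in mm, then the turn, a rotation vector about the world's x, y, z in degrees, then the opening, from -1 (shut) to 1 (fully open). A call has 1 to 8 rows; each row shifts and turns the commanded pose from where the row before left it; what a row does not reach is not made up. A row lasts 1/8 s, in which the tool goes at most 62.5 mm and 10.7 degrees, less where a joint would pass 70% of its speed; a pose out of reach is approached as far as the arm can. A call is refused whole if a number of a shift passes 62.5 or a number of a turn 10.7, either way. A call with a gripper value outside its range is refused whole. The fingers move at their own pace and stop on an object; FORCE is the grip in N (left out, the last holds). Time passes only in rows, so rows that do not move let the fingers close. It gives the time, the measured TCP pose, the force, the opening and the grip force at its end, in the units of the state.
- sense(): the state, without advancing time (a new reading comes with each control period).
- capture(name): name is "scene" or "top" or "wrist"; returns a dict with "image" (480x640x3 uint8, red, green, blue), "fx", "fy", "cx", "cy" (pixels), "dist_coeffs" ([k1, k2, p1, p2, k3] as OpenCV has them; the pictures are not rectified), "rvec" (rotation vector, rad) and "tvec" (3), from world to camera coordinates, as OpenCV has them; the wrist camera has in their place "hand_eye" (4x4, takes a point from camera to tool coordinates, whose origin is the TCP and whose axes are the flange's). Camera axes: x right, y down, z forward; pixel columns grow to the right and rows downward; lengths in mm; the calibration is good to about 2 mm. A picture is of the moment at which its call begins: read the wrist's pose just before it. There is no depth.
- finish_job(): hands the job in; it is judged then, once.
The state is a dict: "time_s": time; "joints": joint angles; "dq": joint speeds; "tau": joint torques, N m; "eef_pos": TCP position; "ee_rot": TCP orientation; "force": force on the tool from outside, world axes, zero at the start; "wrist_torque": the same for the moment, N m; "grip_width": opening from 0.0 (shut) to 1.0 (fully open); "grip_force": force on a finger pad.
Only numpy, scipy, OpenCV 4.12 (cv2) and the standard library are available. Lean on these libraries where they do the work, as an engineer would, in place of code of your own. Each camera call takes 0.05 s, during which the arm holds its last target. There are 200 camera calls.

## Task

First clear the tote off the tray by hanging it by its dowel handle on the stand's two hooks, and let go of it. Then take the three gouges from the sloping rest and lay them in a neat row on the tray, each squarely on the painted shape with its own butt colour and pointing the same way as the shape. Leave the mallet, the carved panel and the oil bottle where they are.

Things in the scene. Friction and masses are not known exactly. Their poses are not given: they have to be found in the camera images.
- tote: Open wooden carry tote, 100 (x) x 160 (y) x 60 mm box with two 40 mm wide end boards rising from its short sides to 165 mm and a round wooden dowel handle between them. It stands on the tray. Origin: centre of its underside; z up; the dowel runs along its y. About 0.45 kg, its weight centred below the dowel.
- tote_bar (a point): Middle of the tote's dowel handle (dowel 16 mm thick, 142 mm free length between the end boards), 150 mm above the tote's underside and 90 mm above the rim of its box; axes as the tote's.
- stand: Fixed stand: dark wooden base 170 x 190 x 14 mm, one steel post 20 mm thick, 90 mm behind (+x of) the hooks, and a crossbar carrying two brass hooks side by side that point to the stand's -x. Origin: on the table straight below the seat of the hooks.
- hook_seat (a point): Midway between the hooks, where the dowel's centre lies when hung, 245 mm above the table; x from hook tips to post, y from hook to hook. Hooks: 10 mm bars at y = -44 and +44 mm, seats 24 mm long in x, underside 18 mm below this point; upturned tips at x = -35 mm end 23 mm above it; crossbar at x = 90 mm, top 18 mm above it. Open side -x; fingers fit between the hooks.
- tray: Fixed flat tray, grey-green board 236 x 236 mm, its floor 12 mm above the table, with wooden lips along its -x and +x edges only, 10 mm higher than the floor. Three gouge shapes are painted on it side by side, pointing along its x. Origin: centre of its underside; z up.
- rest: Fixed wooden sloping rest, 236 mm wide along its y, on which the gouges lie side by side about 75 mm apart. Its face rises along its +x at 0.55 rad (31.5 degrees) from a 14 mm high bottom ledge, against which the butt ends bear, to about 135 mm above the table. The face is 66 mm high straight above the origin, which is at table height.
- gouge_red: Carving gouge with a dark wooden handle, 102 x 26 x 26 mm, square in section, whose butt end (24 mm) is red, brass ferrule and steel blade, 170 mm long in all. It starts on the rest, blade uphill. Origin: on the handle's axis 50 mm from the butt end (13 mm above what it lies on); x along the gouge towards the blade; z away from the face it lies on. About 0.12 kg.
- gouge_red_tip (a point): Tip of the blade of the gouge with the red butt end, 120 mm along x from its origin.
- place_red (a point): Painted gouge shape with the red butt mark on the tray: this point lies on the tray's floor, below where the handle's middle (the gouge's origin) belongs, 40 mm to the tray's -x of its centre line, 75 mm from its neighbour; x points the way the blade should; z up.
- gouge_yellow: Carving gouge with a mid-brown wooden handle, 102 x 26 x 26 mm, square in section, whose butt end (24 mm) is yellow, brass ferrule and steel blade, 170 mm long in all. It starts on the rest, blade uphill. Origin: on the handle's axis 50 mm from the butt end (13 mm above what it lies on); x along the gouge towards the blade; z away from the face it lies on. About 0.12 kg.
- gouge_yellow_tip (a point): Tip of the blade of the gouge with the yellow butt end, 120 mm along x from its origin.
- place_yellow (a point): Painted gouge shape with the yellow butt mark on the tray: this point lies on the tray's floor, below where the handle's middle (the gouge's origin) belongs, 40 mm to the tray's -x of its centre line, 75 mm from its neighbour; x points the way the blade should; z up.
- gouge_blue: Carving gouge with a pale wooden handle, 102 x 26 x 26 mm, square in section, whose butt end (24 mm) is blue, brass ferrule and steel blade, 170 mm long in all. It starts on the rest, blade uphill. Origin: on the handle's axis 50 mm from the butt end (13 mm above what it lies on); x along the gouge towards the blade; z away from the face it lies on. About 0.12 kg.
- gouge_blue_tip (a point): Tip of the blade of the gouge with the blue butt end, 120 mm along x from its origin.
- place_blue (a point): Painted gouge shape with the blue butt mark on the tray: this point lies on the tray's floor, below where the handle's middle (the gouge's origin) belongs, 40 mm to the tray's -x of its centre line, 75 mm from its neighbour; x points the way the blade should; z up.
- mallet: Round wooden carving mallet standing on its head, handle up, 92 mm thick, 200 mm high. Bystander. Origin: centre of its underside.
- carving: Carved wooden rosette panel lying flat, 110 x 150 x 24 mm. Bystander. Origin: centre of its underside.
- oil: Amber bottle of honing oil, 62 mm thick, 150 mm high, standing. Bystander. Origin: centre of its underside.

How it is judged:
By the outcome, as a careful person would: the job done as asked, in the order asked, and still so for the second after the job is handed in, with the robot touching nothing.
It also fails if it takes over 72 s, if anything falls off the work surface, if the arm or the gripper's body presses on something with over 40 N, if the wrist force passes 120 N, or if a joint passes its speed limit or range.

## Working session

There is one attempt and no reset: what is moved stays moved. The work goes in short steps, Python scripts to look and compute and a shell command to move; the robot and the scene stay as the last step left them, time stands still between calls to the robot, and variables do not carry over. Pictures are saved under pics/ and viewed, at most 10 in all, crops included, and the job is handed in when it is done.

```bash
mkdir -p pics; ls; python3 - <<'E'
from rig import *
import cv2,pickle
s=sense();print(s['eef_pos'],s['ee_rot'],s['force'],s['grip_width'],s['time_s'])
d={}
for n in("scene","top"):
    c=capture(n);d[n]=c;cv2.imwrite(f"pics/{n}0.png",c["image"][:,:,::-1])
    print(n,c["fx"],c["rvec"],c["tvec"],c["dist_coeffs"])
pickle.dump(d,open("cams.pkl","wb"))
E
```

```text
pics
[ 119.55909771 -510.95543901  238.75108567] [-6.29108136e-04  9.93408117e-01  1.14629454e-01  7.33345930e-05] [ 0.20068316 -0.38542332  0.18279112] 0.9990323327452655 0.0
scene 599.9013641757218 [ 2.19821967  1.0743632  -0.42468841] [-370.54196197 -252.42888028 1793.52180221] [-0.12411242  0.          0.          0.          0.        ]
top 620.163033555646 [ 2.09996493 -2.14540915  0.18797183] [  46.93147467  624.08441515 1687.39426184] [-0.05253723  0.          0.          0.          0.        ]
```

View pics/top0.png

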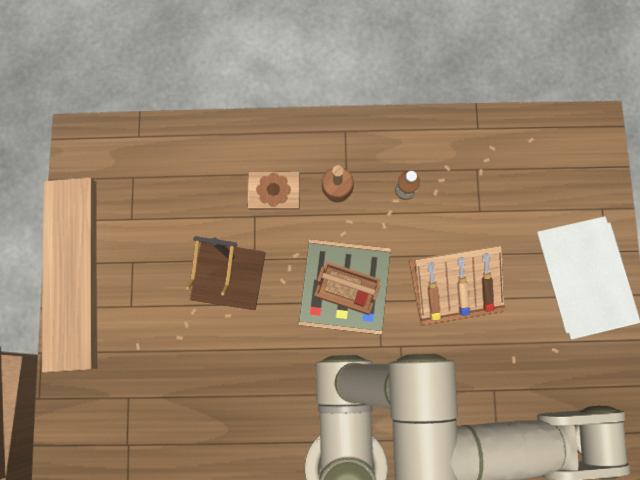

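View pics/scene0.png

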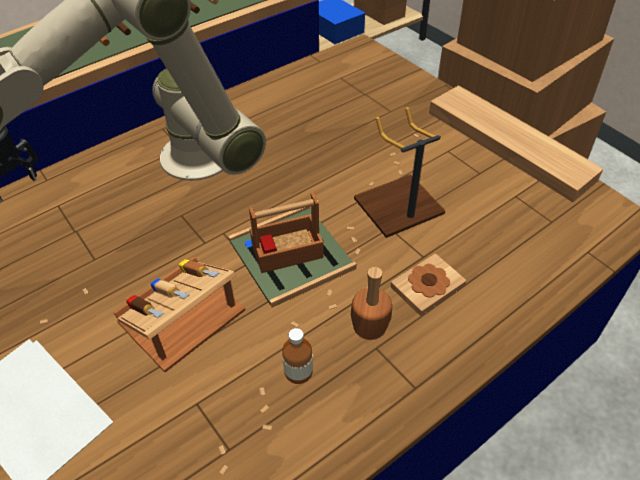

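```bash
python3 - <<'E'
import cv2,numpy as np
t=cv2.imread("pics/top0.png");s=cv2.imread("pics/scene0.png")
z=lambda im,x,y,w,h,k:cv2.resize(im[y:y+h,x:x+w],None,fx=k,fy=k,interpolation=cv2.INTER_CUBIC)
cv2.imwrite("pics/A.png",np.vstack([np.hstack([z(t,180,230,100,80,4),z(t,295,235,100,100,4)[:320]]),np.hstack([z(t,410,240,100,70,4)[:280],z(t,295,270,100,70,4)])]))
cv2.imwrite("pics/B.png",np.vstack([np.hstack([z(s,110,250,130,75,3),z(s,225,185,135,75,3)]),np.hstack([z(s,350,100,100,120,3),z(s,225,210,135,100,3)[:,:],][:1])if 0 else np.hstack([z(s,350,100,100,110,3),z(s,225,210,165,110,3)])]))
E
python3 -c "
import cv2
for n in 'AB':print(cv2.imread(f'pics/{n}.png').shape)"
```

```text
(600, 800, 3)
(555, 795, 3)
```

View pics/A.png

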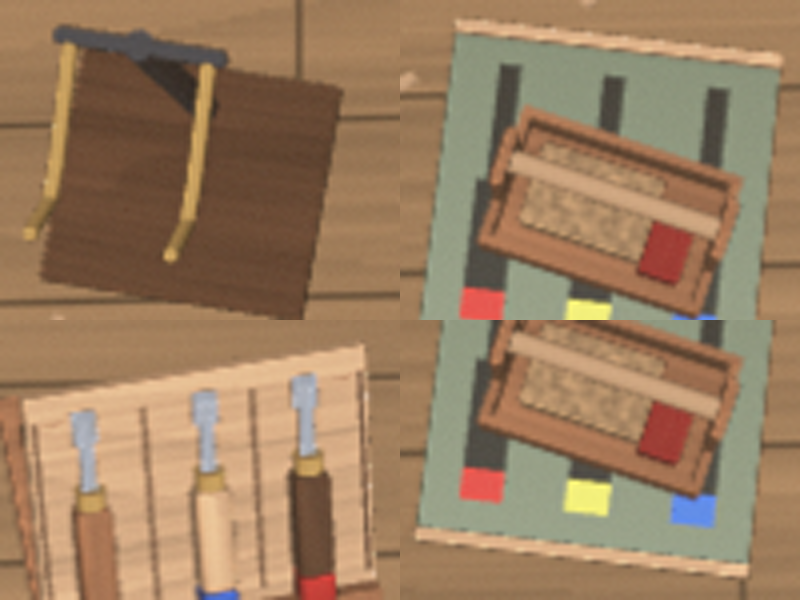

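View pics/B.png

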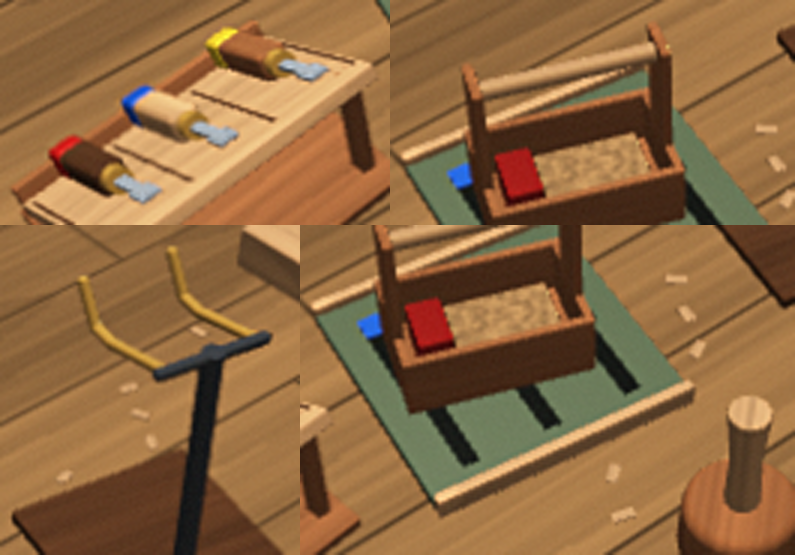

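```bash
cat > lib.py <<'E'
import numpy as np,cv2,pickle
from scipy.optimize import least_squares
from scipy.spatial.transform import Rotation as R
C=pickle.load(open("cams.pkl","rb"))
def K(c): return np.array([[c["fx"],0,c["cx"]],[0,c["fy"],c["cy"]],[0,0,1.]])
def proj(c,P): return cv2.projectPoints(np.asarray(P,float).reshape(-1,1,3),np.array(c["rvec"],float),np.array(c["tvec"],float),K(c),np.array(c["dist_coeffs"],float))[0][:,0]
def ray(c,uv):
    n=cv2.undistortPoints(np.array(uv,float).reshape(-1,1,2),K(c),np.array(c["dist_coeffs"],float))[:,0]
    Rm=cv2.Rodrigues(np.array(c["rvec"],float))[0];o=-Rm.T@np.ravel(c["tvec"])
    return o,np.c_[n,np.ones(len(n))]@Rm
def onz(c,uv,z):
    o,d=ray(c,uv);return o+d*((z-o[2])/d[:,2:3])
def tri(cs,uvs):
    A=0;b=0;Q=[]
    for c,uv in zip(cs,uvs):
        o,d=ray(c,uv);d=d[0]/np.linalg.norm(d[0]);M=np.eye(3)-np.outer(d,d);A=A+M;b=b+M@o;Q.append((M,o))
    p=np.linalg.solve(A,b);return p,max(np.linalg.norm(M@(p-o)) for M,o in Q)
def wristcam(s,c):
    q=s["ee_rot"];Rt=R.from_quat([q[1],q[2],q[3],q[0]]).as_matrix()
    T=np.eye(4);T[:3,:3]=Rt;T[:3,3]=s["eef_pos"];W=np.linalg.inv(T@np.array(c["hand_eye"]))
    c=dict(c);c["rvec"]=cv2.Rodrigues(W[:3,:3])[0];c["tvec"]=W[:3,3];return c
def px(p,o,k,off): # crop pixel -> image pixel
    p=np.array(p,float);return (p-np.array(o)+.5)/k-.5+np.array(off)
def fit2(W,L): # planar pose: world = R L + t
    W=np.array(W)[:,:2];L=np.array(L,float)
    f=lambda q:(L@np.array([[np.cos(q[2]),np.sin(q[2])],[-np.sin(q[2]),np.cos(q[2])]])+q[:2]-W).ravel()
    r=least_squares(f,[*W.mean(0),0]);return r.x,np.abs(r.fun).max()
E
python3 - <<'E'
from lib import *
np.set_printoptions(precision=1,suppress=True)
t,s=C["top"],C["scene"]
tr=lambda *p:px(p,(400,0),4,(295,235)); br=lambda *p:px(p,(400,320),4,(295,270)); tl=lambda *p:px(p,(0,0),4,(180,230)); bl=lambda *p:px(p,(0,320),4,(410,240))
print("cam",ray(t,[[0,0]])[0],ray(s,[[0,0]])[0])
W=np.r_[onz(t,[br(482,485),br(587,497),br(694,510)],12),onz(t,[tr(510,66),tr(613,77),tr(717,89)],12)]
print("tray marks",fit2(W,[(-38,75),(-38,0),(-38,-75),(120,75),(120,0),(120,-75)]))
W=onz(t,[tr(456,20),tr(782,55),br(416,540),br(747,577)],22);print("tray lips(org)",fit2(W,[(118,118),(118,-118),(-118,118),(-118,-118)]))
W=onz(t,[tr(528,107),tr(742,180),tr(695,317),tr(480,245)],72);print("tote rim",fit2(W,[(50,80),(50,-80),(-50,-80),(-50,80)]))
W=onz(t,[tr(512,163),tr(718,225)],162);print("dowel",fit2(W,[(0,71),(0,-71)]))
sr=lambda *p:px(p,(390,0),3,(225,185)); sb=lambda *p:px(p,(0,225),3,(350,100)); sl=lambda *p:px(p,(0,0),3,(110,250))
print("dowel scene",onz(s,[sr(658,52),sr(480,88)],162))
# hooks
print("tips top",onz(t,[tl(29,236),tl(169,257)],265),"scene",onz(s,[sb(172,250),sb(83,280)],267))
print("tri tips",tri([t,s],[tl(27,238),sb(172,249)]),tri([t,s],[tl(168,259),sb(83,279)]))
print("base",W:=onz(t,[tl(342,90),tl(302,318),tl(42,280)],14),fit2(W,[(85,-95),(-85,-95),(-85,95)]))
print("xbar",onz(t,[tl(68,45),tl(208,68)],255),onz(t,[tl(60,35),tl(222,58)],263))
for n,a,b in(("red",bl(304,375),sl(150,200)),("blue",bl(205,392),sl(232,142)),("yel",bl(83,411),sl(320,78))):print(n,"tip",tri([t,s],[a,b]))
print("rest top",onz(t,[bl(25,402),bl(362,347)],135))
E
```

```text
cam [ 307.6   26.1 1773. ] [1334.6 -555.7 1152.3]
tray marks (array([463.9,  -5. ,  -0.1]), np.float64(7.946572427478941))
tray lips(org) (array([496.6,  -9.9,  -0.1]), np.float64(4.246976935927421))
tote rim (array([487. , -16.2,  -0.4]), np.float64(2.4994334921008203))
dowel (array([489.2, -16.7,  -0.3]), np.float64(0.8796330209545289))
dowel scene [[513.7  52.4 162. ]
 [460.1 -80.4 162. ]]
tips top [[472.2 381.5 265. ]
 [457.7 295.3 265. ]] scene [[474.7 378.4 267. ]
 [460.5 291.  267. ]]
tri tips (array([470.9, 382.7, 264.1]), np.float64(0.30631575261834537)) (array([456.3, 295.7, 263.6]), np.float64(0.4975379846377238))
base [[600.5 216.3  14. ]
 [437.4 245.2  14. ]
 [468.  430.8  14. ]] (array([535.3, 323.7,  -0.2]), np.float64(2.2847025673700045))
xbar [[592.5 361.8 255. ]
 [576.  273.8 255. ]] [[597.5 365.1 263. ]
 [580.7 263.9 263. ]]
red tip (array([ 563.5, -388.4,  134.8]), np.float64(1.0927841494905126))
blue tip (array([ 554.1, -319.4,  135.4]), np.float64(0.6471436551431129))
yel tip (array([ 542.7, -238.2,  134.8]), np.float64(0.44604871932964185))
rest top [[ 549.8 -199.3  135. ]
 [ 582.  -427.7  135. ]]
```

```bash
python3 -m handwheel '[[[23,31,2,0,0,3.5,1],[23,31,2,0,0,3.5,1],[23,31,2,0,0,3.5,1],[23,31,2,0,0,3.5,1],[23,31,2,0,0,3.5,1],[23,31,2,0,0,3.5,1],[23,31,2,0,0,3.5,1],[23,31,2,0,0,3.5,1]]]' 60 && python3 -m handwheel '[[[23,31,2,0,0,3.5,1],[23,31,2,0,0,3.5,1],[23,31,2,0,0,3.5,1],[23,31,2,0,0,3.5,1],[23,31,2,0,0,3.5,1],[23,31,2,0,0,3.5,1],[23,31,2,0,0,3.5,1],[0,0,0,0,0,0,1]]]'
python3 - <<'E'
from rig import *
from lib import *
s=sense();c=capture("wrist");cv2.imwrite("pics/w1.png",c["image"][:,:,::-1]);w=wristcam(s,c);pickle.dump(w,open("w1.pkl","wb"))
print(s["eef_pos"],s["ee_rot"],s["joints"],s["force"])
y=-.37
print(proj(w,[[489+71*np.sin(.37)*k,-17+71*np.cos(.37)*k,162] for k in(1,-1)]))
E
```

```text
time_s: 1.1
eef_pos: [304.1, -262.0, 255.2]
ee_rot: [-0.0, 0.936, 0.352, -0.0]
force: [0.0, -0.4, 0.3]
grip_width: 1.0
grip_force: 0.0
time_s: 2.1
eef_pos: [465.2, -44.6, 268.9]
ee_rot: [-0.0, 0.839, 0.544, -0.0]
force: [0.3, -1.0, -0.8]
grip_width: 0.999
grip_force: 0.0
[465.17029937 -44.61660938 268.91008789] [-3.80030127e-04  8.39322225e-01  5.43634107e-01 -1.27348353e-04] [-3.47279396e-01  1.63049160e-01  1.61030211e+00  2.61581468e-04
  1.36900092e+00  7.39425435e-02] [ 0.2901493  -1.03135292 -0.76004844]
[[331.58392006  58.74708802]
 [340.6398445  292.47860028]]
```

View pics/w1.png

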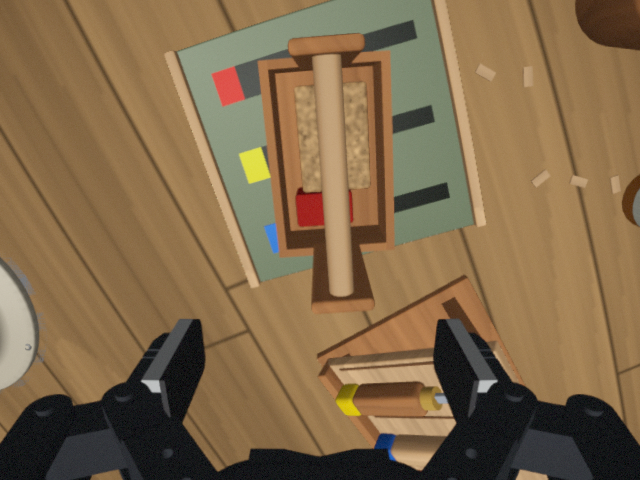

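```bash
python3 - <<'E'
from lib import *
np.set_printoptions(precision=2,suppress=True)
w=pickle.load(open("w1.pkl","rb"))
D=onz(w,[(326,54),(341,296)],162);print(D,D.mean(0),np.linalg.norm(D[0]-D[1]),-np.arctan2((D[0]-D[1])[0],(D[0]-D[1])[1]))
print("boards",onz(w,[(326,44),(342,303)],177).mean(0))
M=onz(w,[(228,86),(255,165)],12);T=onz(w,[(415,31),(434,114),(448,190)],12);print(M,T)
print(M[0]-T[0],M[1]-T[1],T[0]-T[2])
L=onz(w,[(167,55),(253,286),(484,223)],22);print("lips",L,fit2(L,[(-118,118),(-118,-118),(118,-118)]))
E
```

```text
[[512.87  52.7  162.  ]
 [462.53 -85.66 162.  ]] [487.7  -16.48 162.  ] 147.22645663105646 -0.3489349933683649
boards [488.77 -13.57 177.  ]
[[428.96  76.95  12.  ]
 [419.06   2.31  12.  ]] [[600.49  51.2   12.  ]
 [591.56 -22.71  12.  ]
 [580.3  -96.26  12.  ]]
[-171.53   25.75    0.  ] [-172.5    25.02    0.  ] [ 20.19 147.45   0.  ]
lips [[ 393.97  121.9    22.  ]
 [ 362.85 -106.76   22.  ]
 [ 600.74 -138.98   22.  ]] (array([496.45,  -7.16,  -0.13]), np.float64(2.7563863632364445))
```

```bash
python3 -m handwheel '[[[12,15,0,0,0,2,1],[11,14,-18,0,0,1.8,1],[0,0,-35,0,0,0,1],[0,0,-35,0,0,0,1],[0,0,-30,0,0,0,1],[0,0,0,0,0,0,-1],[0,0,0,0,0,0,-1],[0,0,0,0,0,0,-1]]]' 70 && python3 -m handwheel '[[[0,0,0,0,0,0,-1],[0,0,0,0,0,0,-1]]]'
```

```text
time_s: 3.15
eef_pos: [488.1, -17.6, 152.5]
ee_rot: [0.001, 0.822, 0.57, 0.001]
force: [-0.3, -0.6, 0.4]
grip_width: 0.375
grip_force: 0.0
time_s: 3.4
eef_pos: [487.8, -17.3, 152.3]
ee_rot: [0.001, 0.822, 0.57, 0.0]
force: [-2.7, 0.7, 5.5]
grip_width: 0.161
grip_force: 68.1
```

```bash
python3 -m handwheel '[[[0,0,10,0,0,0,-1],[0,0,25,0,0,0,-1],[0,0,35,0,0,0,-1],[-10,0,35,0,0,0,-1],[-25,10,25,0,0,0,-1],[-30,20,0,0,0,0,-1],[-28,30,0,0,0,0,-1],[-15,40,0,0,0,1.4,-1]]]' 70 && python3 -m handwheel '[[[0,40,0,0,0,1.5,-1],[0,40,0,0,0,1.5,-1],[0,40,0,0,0,1.5,-1],[0,40,0,0,0,1.5,-1],[0,40,0,0,0,1.5,-1],[0,35,0,0,0,1.5,-1],[0,25,0,0,0,0,-1],[0,10,0,0,0,0,-1]]]'
python3 - <<'E'
from rig import *
from lib import *
s=sense();c=capture("wrist");im=c["image"][:,:,::-1];w=wristcam(s,c);pickle.dump(w,open("w2.pkl","wb"))
print(s["eef_pos"],s["ee_rot"],s["joints"])
b=capture("scene")["image"][:,:,::-1][60:290,220:520];b=cv2.resize(b,None,fx=1.3,fy=1.3)
o=np.zeros((480,800,3),np.uint8);o[:360,:400]=cv2.resize(im,(480,360))[:,:400];o[:b.shape[0],410:]=b[:,:390];cv2.imwrite("pics/w2.png",o)
E
```

```text
time_s: 4.4
eef_pos: [378.2, 83.4, 281.7]
ee_rot: [0.0, 0.815, 0.579, -0.0]
force: [2.1, 0.0, -3.8]
grip_width: 0.161
grip_force: 68.6
time_s: 5.4
eef_pos: [379.2, 353.6, 281.2]
ee_rot: [-0.0, 0.766, 0.642, -0.0]
force: [-0.8, -0.3, -5.3]
grip_width: 0.162
grip_force: 68.6
[379.17145423 353.62479433 281.18594521] [-1.22050437e-04  7.66391395e-01  6.42373793e-01 -3.53463226e-04] [5.24257926e-01 2.71392638e-01 1.44343205e+00 1.19748764e-04
 1.42750640e+00 6.99853745e-01]
```

View pics/w2.png

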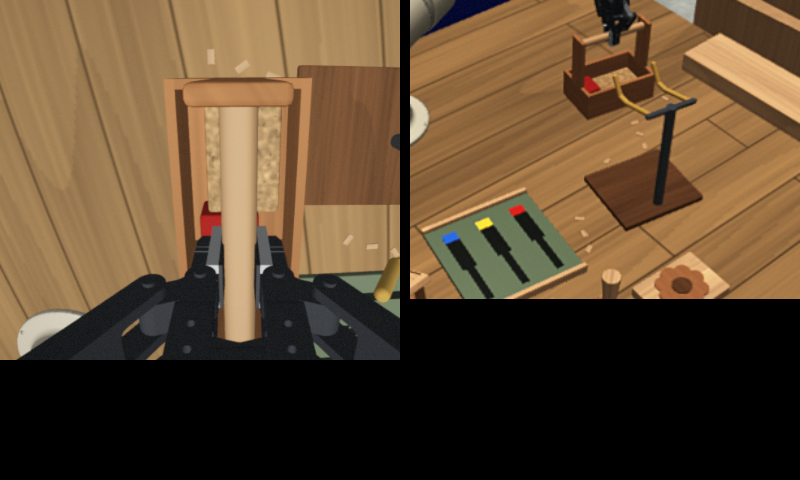

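```bash
python3 -m handwheel '[[[10,-2,0,0,0,0,-1],[19,-3,0,0,0,0,-1],[23,-4,0,0,0,0,-1],[25,-4,0,0,0,0,-1],[23,-4,0,0,0,0,-1],[14,-3,0,0,0,0,-1],[5,-1,0,0,0,0,-1],[0,0,0,0,0,0,-1]]]' && python3 -m handwheel '[[[0,0,-10,0,0,0,-1],[0,0,-15,0,0,0,-1],[0,0,-10,0,0,0,-1],[0,0,-5,0,0,0,-1],[0,0,0,0,0,0,-1]]]'
python3 - <<'E'
from rig import *
from lib import *
t=capture("top")["image"][:,:,::-1][220:320,180:300];b=capture("scene")["image"][:,:,::-1][90:240,340:460]
cv2.imwrite("pics/h.png",np.hstack([cv2.resize(t,None,fx=3,fy=3),cv2.resize(b,None,fx=3,fy=3)[:300]]))
E
```

```text
time_s: 6.5
eef_pos: [498.6, 331.7, 281.2]
ee_rot: [-0.0, 0.767, 0.642, -0.0]
force: [0.5, -0.6, -4.8]
grip_width: 0.164
grip_force: 68.6
time_s: 7.12
eef_pos: [498.5, 331.8, 241.0]
ee_rot: [-0.0, 0.767, 0.642, -0.0]
force: [0.0, 0.4, -4.9]
grip_width: 0.162
grip_force: 68.6
```

View pics/h.png

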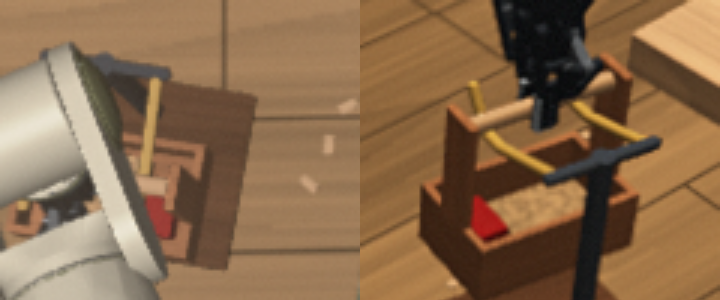

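```bash
python3 -m handwheel '[[[0,0,-3,0,0,0,-1],[0,0,-3,0,0,0,-1],[0,0,0,0,0,0,-1]]]'; python3 -m handwheel '[[[0,0,-1.5,0,0,0,-1],[0,0,0,0,0,0,-1]]]'
```

```text
time_s: 7.6
eef_pos: [498.6, 331.8, 235.3]
ee_rot: [0.0, 0.767, 0.642, 0.0]
force: [-0.2, 0.0, -4.2]
grip_width: 0.16
grip_force: 68.9
time_s: 7.85
eef_pos: [498.7, 331.9, 234.9]
ee_rot: [0.0, 0.767, 0.642, 0.001]
force: [-2.7, -2.1, 5.7]
grip_width: 0.162
grip_force: 69.7
```

```bash
python3 -m handwheel '[[[0,0,0,0,0,0,0],[0,0,0,0,0,0,0.8],[0,0,0,0,0,0,0.8],[0,0,0,0,0,0,0.8]]]' && python3 -m handwheel '[[[0,0,10,0,0,0,0.8],[0,0,20,0,0,0,0.8],[0,0,30,0,0,0,0.8],[0,0,30,0,0,0,0.8],[-5,-25,10,0,0,-2,0.8],[-10,-40,0,0,0,-4,0.8],[-10,-50,0,0,0,-4,0.8],[-5,-50,0,0,0,-4,0.8]]]' && python3 -m handwheel '[[[0,-50,0,0,0,0,1],[0,-50,0,0,0,0,1],[0,-40,0,0,0,0,1],[0,-20,0,0,0,0,1],[0,0,0,0,0,0,1]]]'
python3 - <<'E'
from rig import *
from lib import *
s=sense();c=capture("wrist");cv2.imwrite("pics/w3.png",c["image"][:,:,::-1]);pickle.dump(wristcam(s,c),open("w3.pkl","wb"))
b=capture("scene");im=b["image"][:,:,::-1][70:240,330:470]
w=c["image"][:,:,::-1]
o=np.zeros((600,800,3),np.uint8);o[:480,:640]=w
k=cv2.resize(im,(160,194));o[400:594,640:]=k;cv2.imwrite("pics/w3v.png",o);print(s["joints"])
E
```

```text
time_s: 8.35
eef_pos: [498.6, 331.8, 233.7]
ee_rot: [-0.0, 0.767, 0.642, 0.0]
force: [-0.2, 0.3, 0.2]
grip_width: 0.899
grip_force: 0.0
time_s: 9.35
eef_pos: [468.0, 165.5, 334.7]
ee_rot: [0.0, 0.84, 0.543, 0.001]
force: [1.2, 0.2, 1.1]
grip_width: 0.9
grip_force: 0.0
time_s: 9.98
eef_pos: [468.6, 5.9, 334.4]
ee_rot: [0.0, 0.84, 0.543, 0.0]
force: [0.2, -0.3, 0.2]
grip_width: 0.995
grip_force: 0.0
[-2.38174954e-01  1.32866367e-01  1.47731030e+00  2.98044997e-05
  1.53064096e+00  1.85200968e-01]
```

View pics/w3v.png

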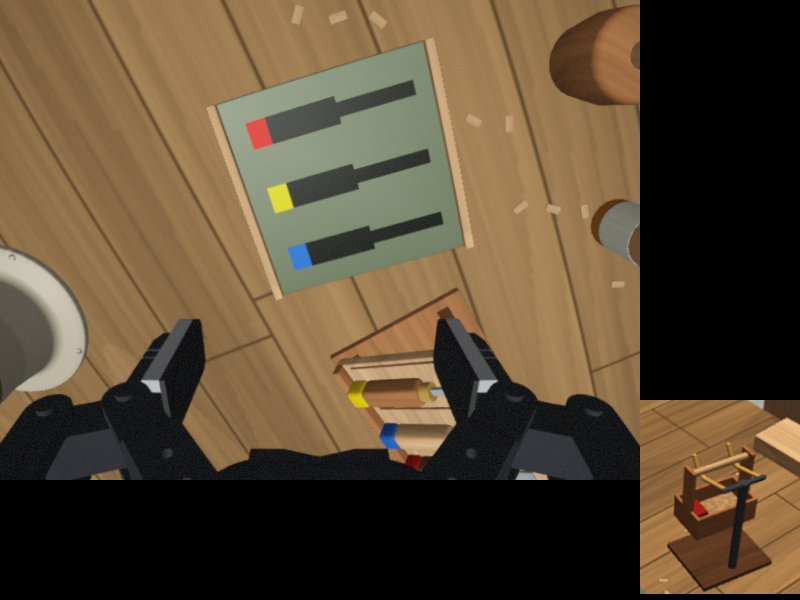

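```bash
python3 - <<'E'
from lib import *
np.set_printoptions(precision=1,suppress=True)
w=pickle.load(open("w3.pkl","rb"));im=cv2.imread("pics/w3.png")
hsv=cv2.cvtColor(im,cv2.COLOR_BGR2HSV)[:310];cent=[]
for n,lo,hi in(("r",(0,130,150),(8,255,255)),("y",(25,130,150),(35,255,255)),("b",(105,120,120),(120,255,255))):
    m=cv2.inRange(hsv,lo,hi);m[:,:200]=0;m[:,340:]=0;k,l,st,ce=cv2.connectedComponentsWithStats(m);i=1+np.argmax(st[1:,4]);cent.append(ce[i]);print(n,st[i],ce[i],cv2.minAreaRect(np.argwhere(l==i)[:,::-1].astype(np.float32)))
M=onz(w,cent,12);T=onz(w,[(414,87),(429,155),(442,218)],12);H=onz(w,[(338,110),(355,177),(371,237)],12)
for a,b,h in zip(M,T,H):print(a,h,b,np.linalg.norm(b-a),np.linalg.norm(h-a),np.arctan2(*(b-a)[1::-1]))
print(fit2(np.r_[M,T],[(-38-6,75),(-44,0),(-44,-75),(126,75),(126,0),(126,-75)]))
L=onz(w,[(207,107),(277,298),(473,246),(433,39)],22);print("lips",L,fit2(L,[(-118,118),(-118,-118),(118,-118),(118,118)]))
E
```

```text
r [246 118  27  31 552] [258.9 133.3] ((258.80352783203125, 133.37782287597656), (27.704084396362305, 19.975046157836914), 72.47443389892578)
y [268 184  25  29 497] [280.1 197.8] ((280.17431640625, 197.74771118164062), (25.861312866210938, 19.44387435913086), 73.3007583618164)
b [288 244  25  26 444] [299.7 256.5] ((299.6499938964844, 256.4500427246094), (24.033309936523438, 18.65743637084961), 71.56505584716797)
[429.1  76.9  12. ] [517.4  63.8  12. ] [600.7  52.9  12. ] 173.2922378805493 89.32142816909955 -0.13891438324560546
[418.8   2.4  12. ] [505.9 -10.7  12. ] [590.8 -21.4  12. ] 173.66205883619955 88.12269824472882 -0.1375392709268988
[408.6 -72.   12. ] [495.7 -84.2  12. ] [580.4 -96.7  12. ] 173.56442727603695 87.97690408075509 -0.14268060480319208
(array([464.1,  -4. ,  -0.1]), np.float64(1.896926743051381))
lips [[ 393.1  124.3   22. ]
 [ 362.4 -106.4   22. ]
 [ 601.5 -140.4   22. ]
 [ 633.    89.5   22. ]] (array([497.5,  -8.2,  -0.1]), np.float64(3.826832912331156))
```

```bash
python3 - <<'E'
from rig import *
from lib import *
np.set_printoptions(precision=1,suppress=True)
c=dict(capture("wrist"));he=np.array(c["hand_eye"]);print(he)
u=np.array([np.cos(.139),np.sin(.139),0]);yg=np.array([-u[1],u[0],0])
G={"y":(441.4,-252.4,72),"b":(452.8,-333.6,72.7),"r":(462.2,-402.6,72)}
for tilt in(0,.55):
    z=np.sin(tilt)*u-np.cos(tilt)*np.array([0,0,1]);y=-yg;x=np.cross(y,z);Rm=np.c_[x,y,z]
    q=R.from_matrix(Rm).as_quat();print(tilt,"q",q[[3,0,1,2]],"x",x)
    for h in(130,200,230):
        # tcp such that blue origin is centered at image
        best=None
        for a in range(-140,141,20):
            tcp=np.array(G["b"])-z*h+x*a
            s={"ee_rot":q[[3,0,1,2]],"eef_pos":tcp};w=wristcam(s,c)
            P=[p for g in G.values() for p in (np.array(g),np.array(g)+120*(u*np.cos(.55)+np.array([0,0,np.sin(.55)])),np.array(g)-50*(u*np.cos(.55)+np.array([0,0,np.sin(.55)])))]
            uv=proj(w,P);m=abs(uv.mean(0)[1]-180)
            if best is None or m<best[0]:best=(m,a,tcp,uv)
        print(h,best[1],best[2]);print(best[3].reshape(3,-1))
E
```

```text
[[   0.    -0.9   -0.3   84.8]
 [   1.     0.     0.    -0.2]
 [  -0.    -0.3    0.9 -135.1]
 [   0.     0.     0.     1. ]]
0 q [-0.   1.   0.1  0. ] x [1.  0.1 0. ]
130 0 [ 452.8 -333.6  202.7]
[[199.1 229.1 144.   61.9 213.5 271.1]
 [319.  229.3 319.1  58.9 318.9 271.6]
 [420.9 229.4 468.4  61.6 408.6 271.4]]
200 0 [ 452.8 -333.6  272.7]
[[221.9 203.9 188.6  70.7 231.5 241.2]
 [318.9 203.9 319.   69.2 318.9 241.4]
 [401.4 204.1 429.9  70.7 393.2 241.4]]
230 20 [ 472.6 -330.8  302.7]
[[230.7 216.8 203.6 102.9 238.7 249.9]
 [318.9 216.9 319.  102.  318.9 250.1]
 [393.9 217.1 417.1 103.  387.  250.1]]
0.55 q [-0.   1.   0.1  0.3] x [0.8 0.1 0.5]
130 0 [ 385.5 -343.   183.5]
[[199.1 229.7 182.7  39.9 205.8 295.4]
 [319.  229.3 319.   37.2 319.  295.6]
 [420.9 230.  435.1  39.7 415.2 295.8]]
200 0 [ 349.3 -348.1  243.2]
[[221.9 204.3 211.5  51.9 226.2 259.3]
 [318.9 203.9 319.   50.2 318.9 259.2]
 [401.4 204.5 410.4  51.9 397.8 259.6]]
230 20 [ 350.6 -347.9  279.2]
[[230.7 217.3 221.8  80.8 234.3 266.9]
 [318.9 216.9 318.9  79.6 318.9 266.9]
 [393.9 217.5 401.5  80.8 390.8 267.2]]
```

```bash
python3 -m handwheel '[[[-8,-30,0,0,0,-7.2,1],[-10,-36,0,0,0,-7.2,1],[-10,-38,-5,0,0,-7.2,1],[-10,-38,-10,0,0,-7.2,1],[-10,-38,-10,0,0,-7.2,1],[-10,-38,-15,0,0,-7.2,1],[-10,-38,-15,0,0,-7.2,1],[-10,-38,-15,0,0,-7.2,1]]]' && python3 -m handwheel '[[[-8,-22,-15,1.1,-7.8,0,1],[-8,-20,-15,1.1,-7.8,0,1],[-5,-12,-8,1.1,-7.8,0,1],[-5,-5,-2,1.1,-7.8,0,1],[0,0,0,0,0,0,1]]]'
python3 - <<'E'
from rig import *
from lib import *
s=sense();c=capture("wrist");w=wristcam(s,c);pickle.dump(w,open("w4.pkl","wb"));im=c["image"][:,:,::-1];cv2.imwrite("pics/w4.png",im)
print(s["eef_pos"],s["ee_rot"],s["joints"])
cv2.imwrite("pics/w4v.png",cv2.resize(im[20:340,160:520],None,fx=2,fy=2,interpolation=cv2.INTER_CUBIC)[:600,:])
G={"y":(441.4,-252.4,72),"b":(452.8,-333.6,72.7),"r":(462.2,-402.6,72)}
for k,g in G.items():print(k,proj(w,[g,np.array(g)+[101.3,14.2,62.7]]))
E
```

```text
time_s: 11.12
eef_pos: [390.8, -287.6, 263.6]
ee_rot: [0.0, 0.997, 0.071, 0.0]
force: [1.3, 0.3, 0.1]
grip_width: 1.002
grip_force: 0.0
time_s: 11.75
eef_pos: [363.9, -346.1, 223.2]
ee_rot: [-0.019, 0.96, 0.068, 0.271]
force: [-0.3, -0.1, 0.4]
grip_width: 1.0
grip_force: 0.0
[ 363.94341855 -346.13311313  223.22889337] [-0.01914844  0.9600847   0.06824955  0.27057847] [-1.26701085  0.16614678  1.83135965  0.60735664  1.12661276 -0.10100555]
y [[216.18494385 214.00217185]
 [204.4793163   50.61244328]]
b [[320.09078915 213.86445922]
 [320.57265874  48.92415734]]
r [[408.49506936 214.73904092]
 [419.38982979  51.01666893]]
```

View pics/w4v.png

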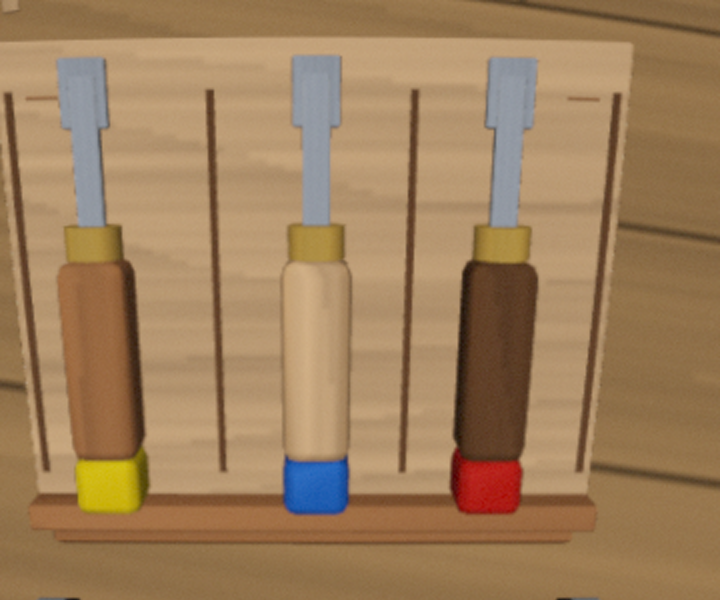

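```bash
python3 - <<'E'
from lib import *
np.set_printoptions(precision=1,suppress=True)
w=pickle.load(open("w4.pkl","rb"));t,sc=C["top"],C["scene"]
cp=lambda *p:px(p,(0,0),2,(160,20)); bl=lambda *p:px(p,(0,320),4,(410,240));sl=lambda *p:px(p,(0,0),3,(110,250))
tips={"y":(cp(82,58),bl(83,411),sl(320,78)),"b":(cp(317,56),bl(205,392),sl(232,142)),"r":(cp(513,58),bl(304,375),sl(150,200))}
u=np.array([np.cos(.139),np.sin(.139),0]);e=u*np.cos(.55)+[0,0,np.sin(.55)];n=-u*np.sin(.55)+[0,0,np.cos(.55)];yg=np.cross(n,e)
hb={"y":((111,458),(95,263)),"b":((316,460),(317,262)),"r":((488,458),(500,263))}
O,d=None,None
def onplane(uv,p0):
    o,d=ray(w,[uv]);d=d[0];return o+d*(np.dot(p0-o,n)/np.dot(d,n))
tt={}
for k,v in tips.items():
    tt[k],r=tri([w,t,sc],v);print(k,"tip3",tt[k],r,"tip2",tri([w,t],v[:2])[0])
base=np.mean([tt[k] for k in tt],0)
for k,(a,b) in hb.items():
    A=onplane(cp(*a),base+13*n);B=onplane(cp(*b),base+13*n);T=onplane(tips[k][0],base)
    d=B-A;D=T-(A-13*n);org=A-13*n+26*d/np.linalg.norm(d)
    print(k,"len",np.linalg.norm(d),"(78)","tiplen",np.linalg.norm(D),"(146) angle",np.arctan2(d@yg,d@e),np.arctan2(D@yg,D@e),"org",org,"from tip",T-120*e,"T",T)
E
```

```text
y tip3 [ 542.8 -237.5  136. ] 1.5753970726342996 tip2 [ 542.1 -236.9  137.9]
b tip3 [ 554.2 -318.9  135.9] 1.1539509182288872 tip2 [ 552.9 -318.7  138.5]
r tip3 [ 563.8 -387.5  135.5] 1.9827484393734436 tip2 [ 563.4 -386.3  136.9]
y len 74.86557428860142 (78) tiplen 145.29726620048592 (146) angle 0.0007193469752726805 0.021049212994489717 org [ 442.7 -252.9   73.7] from tip [ 441.6 -250.    73.3] T [ 542.9 -235.8  136.1]
b len 75.59049657837687 (78) tiplen 145.7541283982494 (146) angle -0.0033832433708211817 -0.0005966928780812487 org [ 453.3 -331.9   73.4] from tip [ 453.  -331.9   73.3] T [ 554.4 -317.7  136. ]
r len 74.64726580641926 (78) tiplen 144.8421637214172 (146) angle 0.008904816875060647 -0.015811223241016654 org [ 463.3 -397.4   73.9] from tip [ 462.6 -400.    73.3] T [ 563.9 -385.8  136.1]
```

```bash
python3 -m handwheel '[[[12,22,-25,0,0,0,0.2],[13,23,-26,0,0,0,0.2],[12,23,-26,0,0,0,0.2],[12,22,-25,0,0,0,0.2],[5,1,-9,0,0,0,0.2],[10,1.5,-17,0,0,0,0.2],[10,1.5,-17,0,0,0,0.2],[5,0.5,-8,0,0,0,0.2]]]' 45 && python3 -m handwheel '[[[0,0,0,0,0,0,0.2]]]'
```

```text
time_s: 12.8
eef_pos: [444.6, -252.1, 70.8]
ee_rot: [-0.018, 0.96, 0.07, 0.271]
force: [-0.1, -0.3, -0.7]
grip_width: 0.596
grip_force: 0.0
time_s: 12.92
eef_pos: [444.0, -251.9, 71.0]
ee_rot: [-0.018, 0.96, 0.07, 0.271]
force: [-0.1, -0.4, -0.5]
grip_width: 0.6
grip_force: 0.0
```

```bash
python3 -m handwheel '[[[0,0,0,0,0,0,-1],[0,0,0,0,0,0,-1],[0,0,0,0,0,0,-1]]]' && python3 -m handwheel '[[[-4,-0.5,7,0,0,0,-1],[-8,-1,14,0,0,0,-1],[-12,-1.5,20,0,0,0,-1],[-12,-1.5,25,0,0,0,-1],[0,5,25,0,0,0,-1]]]'
```

```text
time_s: 13.3
eef_pos: [443.6, -252.2, 71.6]
ee_rot: [-0.018, 0.96, 0.069, 0.271]
force: [-3.9, 0.0, 6.0]
grip_width: 0.296
grip_force: 45.0
time_s: 13.92
eef_pos: [406.6, -251.5, 162.7]
ee_rot: [-0.018, 0.96, 0.069, 0.27]
force: [0.4, -0.1, -1.1]
grip_width: 0.295
grip_force: 44.8
```

```bash
python3 -m handwheel '[[[4,15,0,-0.55,3.9,0,-1],[6,28,0,-0.55,3.9,0,-1],[6,32,0,-0.55,3.9,0,-1],[7,32,0,-0.55,3.9,0,-1],[7,32,0,-0.55,3.9,0,-1],[7,32,0,-0.55,3.9,0,-1],[7,32,-10,-0.55,3.9,0,-1],[6,25,-15,-0.55,3.9,0,-1]]]' && python3 -m handwheel '[[[0,20,-15,0,0,-4,-1],[0,0,-20,0,0,-6,-1],[0,0,-10,0,0,-6,-1],[0,0,0,0,0,0,-1]]]'
python3 - <<'E'
from rig import *
from lib import *
s=sense();q=s["ee_rot"];Rm=R.from_quat([q[1],q[2],q[3],q[0]]).as_matrix();print(s["eef_pos"],Rm[:,1],Rm[:,2],s["joints"])
c=capture("wrist");cv2.imwrite("pics/w5.png",c["image"][:,:,::-1]);pickle.dump(wristcam(s,c),open("w5.pkl","wb"))
E
```

```text
time_s: 14.92
eef_pos: [457.6, -22.4, 137.2]
ee_rot: [0.001, 0.997, 0.072, -0.001]
force: [-0.3, -1.1, -0.5]
grip_width: 0.299
grip_force: 44.8
time_s: 15.42
eef_pos: [457.0, -3.4, 91.6]
ee_rot: [0.0, 0.998, -0.067, -0.001]
force: [-0.7, -0.0, -0.7]
grip_width: 0.291
grip_force: 44.8
[457.00886003  -3.37603371  91.60335093] [-1.34173383e-01 -9.90957819e-01  3.24240118e-04] [-1.44954737e-03 -1.30933020e-04 -9.99998941e-01] [-2.64408092e-01  3.53411530e-01  1.87617258e+00 -6.38231246e-04
  9.13373593e-01  1.44135808e+00]
```

```bash
python3 -m handwheel '[[[0,0.5,-15,0,0,-0.2,-1],[0,0,-22,0,0,0,-1],[0,0,-18,0,0,0,-1],[0,0,-8,0,0,0,-1],[0,0,-3,0,0,0,-1],[0,0,0,0,0,0,-1]]]'; python3 -m handwheel '[[[0,0,-1.5,0,0,0,-1],[0,0,0,0,0,0,-1]]]'
```

```text
time_s: 16.23
eef_pos: [457.9, -2.8, 26.3]
ee_rot: [0.0, 0.998, -0.069, 0.0]
force: [0.1, -0.6, -1.0]
grip_width: 0.294
grip_force: 44.8
time_s: 16.48
eef_pos: [457.7, -2.7, 24.5]
ee_rot: [0.0, 0.998, -0.069, 0.0]
force: [0.1, -0.0, -1.0]
grip_width: 0.293
grip_force: 44.8
```

```bash
python3 -m handwheel '[[[0,0,-1,0,0,0,-1],[0,0,-0.5,0,0,0,-1],[0,0,0,0,0,0,-1]]]'; python3 -m handwheel '[[[0,0,-0.7,0,0,0,-1],[0,0,0,0,0,0,-1]]]'
```

```text
time_s: 16.85
eef_pos: [457.5, -2.7, 22.8]
ee_rot: [-0.0, 0.998, -0.069, -0.0]
force: [-0.6, -0.5, -0.0]
grip_width: 0.294
grip_force: 44.8
time_s: 17.1
eef_pos: [457.5, -2.7, 22.0]
ee_rot: [-0.0, 0.998, -0.069, -0.0]
force: [-0.1, -1.1, -1.8]
grip_width: 0.298
grip_force: 44.8
```

```bash
python3 -m handwheel '[[[0,0,-1,0,0,0,-1],[0,0,0,0,0,0,-1]]]'; python3 -m handwheel '[[[0,0,-0.8,0,0,0,-1],[0,0,0,0,0,0,-1]]]'
```

```text
time_s: 17.35
eef_pos: [457.5, -2.7, 21.0]
ee_rot: [-0.0, 0.998, -0.069, -0.0]
force: [0.3, 1.3, -1.5]
grip_width: 0.291
grip_force: 44.8
time_s: 17.6
eef_pos: [457.6, -2.7, 20.9]
ee_rot: [0.0, 0.998, -0.069, 0.0]
force: [-3.6, 0.8, 9.4]
grip_width: 0.297
grip_force: 46.3
```

```bash
python3 -m handwheel '[[[0,0,0,0,0,0,-0.2],[0,0,0,0,0,0,0.1],[0,0,0,0,0,0,0.1]]]'; python3 -m handwheel '[[[0,0,15,0,0,0,0.1],[0,0,30,0,0,0,0.2],[0,0,40,0,0,0,0.2],[-20,0,40,0,0,0,0.2],[-30,-10,40,0,0,0,0.2],[-30,-20,20,0,0,0,0.2],[0,0,0,0,0,0,0.2]]]'
python3 - <<'E'
from rig import *
from lib import *
np.set_printoptions(precision=1,suppress=True)
s=sense();c=capture("wrist");im=c["image"][:,:,::-1];cv2.imwrite("pics/w6.png",im);w=wristcam(s,c);pickle.dump(w,open("w6.pkl","wb"))
print(s["eef_pos"],s["joints"])
u=np.array([np.cos(-.139),np.sin(-.139),0])
O=np.array([457,-2.8,38])
E=[proj(w,[p])[0] for p in(O-50*u,O-26*u,O+52*u,O+120*u-[0,0,13])];print(E)
hsv=cv2.cvtColor(im,cv2.COLOR_BGR2HSV)
for n,lo,hi in(("r",(0,130,150),(8,255,255)),("y",(25,130,150),(35,255,255)),("b",(105,120,120),(120,255,255))):
    m=cv2.inRange(hsv,lo,hi);k,l,st,ce=cv2.connectedComponentsWithStats(m)
    for i in range(1,k):
        if st[i,4]>150:print(n,st[i],ce[i],onz(w,[ce[i]],38 if n=="y" else 12))
E
```

```text
time_s: 17.98
eef_pos: [457.5, -2.7, 20.2]
ee_rot: [-0.0, 0.998, -0.069, -0.0]
force: [-0.3, -0.2, -0.6]
grip_width: 0.548
grip_force: 0.0
time_s: 18.85
eef_pos: [377.1, -33.4, 207.4]
ee_rot: [0.001, 0.998, -0.07, 0.002]
force: [0.6, -0.3, -0.3]
grip_width: 0.603
grip_force: 0.0
[377.1 -33.4 207.4] [-0.4  0.   1.9 -0.   1.2  1.3]
[array([264.7, 181.7]), array([263.3, 149.4]), array([259.1,  35. ]), array([258.6, -67.2])]
r [ 157  149   39   28 1000] [175.9 162.6] [[428.9  77.   12. ]]
y [ 246  148   42   34 1123] [265.8 165.2] [[419.5   1.1  38. ]]
b [ 344  148   38   28 1001] [362. 161.] [[408.6 -72.2  12. ]]
```

```bash
python3 -m handwheel '[[[3,-20,0,0,0,5.4,0.2],[5,-35,0,0,0,5.4,0.2],[5,-38,0,0,0,5.3,0.2],[5,-38,0,0.73,-5.2,0,0.2],[5,-38,-5,0.73,-5.2,0,0.2],[5,-38,-10,0.73,-5.2,0,0.2],[5,-38,-15,0.73,-5.2,0,0.2],[6,-35,-20,0.73,-5.2,0,0.2]]]' && python3 -m handwheel '[[[6,-23,-26,0.73,-5.2,0,0.2],[2,0,-10,0,0,0,0.2],[0,0,0,0,0,0,0.2]]]'
python3 - <<'E'
from rig import *
from lib import *
np.set_printoptions(precision=3,suppress=True)
s=sense();q=s["ee_rot"];Rm=R.from_quat([q[1],q[2],q[3],q[0]]).as_matrix();print(s["eef_pos"],Rm[:,1],Rm[:,2])
E
```

```text
time_s: 19.9
eef_pos: [417.2, -314.0, 154.6]
ee_rot: [-0.015, 0.971, 0.069, 0.228]
force: [2.7, 0.5, -0.1]
grip_width: 0.599
grip_force: 0.0
time_s: 20.27
eef_pos: [425.0, -334.6, 118.8]
ee_rot: [-0.02, 0.96, 0.069, 0.27]
force: [0.7, 0.4, -0.0]
grip_width: 0.598
grip_force: 0.0
[ 424.986 -334.571  118.764] [ 0.143 -0.99  -0.001] [ 0.516  0.075 -0.853]
```

```bash
python3 -m handwheel '[[[8,0,-13,0,0,0,0.2],[11,1,-18,0,0,0,0.2],[8,1,-13,0,0,0,0.2],[3,0.5,-4.5,0,0,0,0.2],[0,0,0,0,0,0,-1],[0,0,0,0,0,0,-1],[0,0,0,0,0,0,-1]]]' && python3 -m handwheel '[[[-4,-0.5,7,0,0,0,-1],[-8,-1,14,0,0,0,-1],[-12,-1.5,20,0,0,0,-1],[-12,-1.5,25,0,0,0,-1],[0,5,25,0,0,0,-1]]]'
```

```text
time_s: 21.15
eef_pos: [454.6, -333.5, 71.3]
ee_rot: [-0.018, 0.96, 0.068, 0.271]
force: [1.2, 0.0, 0.5]
grip_width: 0.29
grip_force: 44.8
time_s: 21.78
eef_pos: [417.2, -333.2, 163.2]
ee_rot: [-0.018, 0.96, 0.068, 0.27]
force: [-0.2, -0.8, -1.3]
grip_width: 0.295
grip_force: 44.9
```

```bash
python3 -m handwheel '[[[2,15,0,-0.55,3.9,0,-1],[4,29,0,-0.55,3.9,0,-1],[4,33,0,-0.55,3.9,0,-1],[4,33,0,-0.55,3.9,0,-1],[4,33,0,-0.55,3.9,0,-1],[4,33,0,-0.55,3.9,0,-1],[4,33,-10,-0.55,3.9,0,-1],[3,27,-15,-0.55,3.9,0,-1]]]' && python3 -m handwheel '[[[0,20,-15,0,0,-4,-1],[0,0,-25,0,0,-6,-1],[0,0,-25,0,0,-6,-1],[0,0,-15,0,0,0,-1],[0,0,0,0,0,0,-1]]]'
python3 - <<'E'
from rig import *
from lib import *
np.set_printoptions(precision=3,suppress=True)
s=sense();q=s["ee_rot"];Rm=R.from_quat([q[1],q[2],q[3],q[0]]).as_matrix();print(s["eef_pos"],Rm[:,1],Rm[:,2])
E
```

```text
time_s: 22.78
eef_pos: [447.3, -96.2, 137.7]
ee_rot: [0.001, 0.997, 0.071, -0.001]
force: [-0.0, 0.0, -1.0]
grip_width: 0.292
grip_force: 44.9
time_s: 23.4
eef_pos: [446.8, -77.0, 56.8]
ee_rot: [0.0, 0.998, -0.069, -0.001]
force: [-0.0, 0.9, -1.5]
grip_width: 0.296
grip_force: 44.9
[446.801 -77.017  56.781] [-0.137 -0.991  0.   ] [-0.002 -0.    -1.   ]
```

Pose is right; lower to contact.

```bash
python3 -m handwheel '[[[0,0,-15,0,0,0,-1],[0,0,-13,0,0,0,-1],[0,0,-5,0,0,0,-1],[0,0,0,0,0,0,-1]]]'; python3 -m handwheel '[[[0,0,-1.5,0,0,0,-1],[0,0,0,0,0,0,-1]]]';python3 -m handwheel '[[[0,0,-0.8,0,0,0,-1],[0,0,0,0,0,0,-1]]]'
```

```text
time_s: 23.9
eef_pos: [447.6, -76.8, 23.9]
ee_rot: [0.0, 0.998, -0.068, -0.0]
force: [-0.3, -0.2, -1.2]
grip_width: 0.294
grip_force: 44.9
time_s: 24.15
eef_pos: [447.7, -76.8, 22.5]
ee_rot: [0.0, 0.998, -0.068, 0.0]
force: [0.1, -0.1, -0.9]
grip_width: 0.297
grip_force: 44.9
time_s: 24.4
eef_pos: [447.6, -76.7, 21.5]
ee_rot: [0.0, 0.998, -0.068, -0.0]
force: [-0.3, 0.7, -2.3]
grip_width: 0.297
grip_force: 44.9
```

```bash
python3 -m handwheel '[[[-0.7,-0.2,-0.7,0,0,0,-1],[0,0,0,0,0,0,-1]]]'; python3 -m handwheel '[[[0,0,-0.5,0,0,0,-1],[0,0,0,0,0,0,-1]]]'
```

```text
time_s: 24.65
eef_pos: [446.9, -76.9, 20.9]
ee_rot: [0.0, 0.998, -0.068, 0.0]
force: [-0.3, 0.8, -0.5]
grip_width: 0.294
grip_force: 45.1
time_s: 24.9
eef_pos: [447.0, -76.9, 20.9]
ee_rot: [0.0, 0.998, -0.068, 0.0]
force: [-2.1, 1.3, 8.4]
grip_width: 0.295
grip_force: 46.4
```

```bash
python3 -m handwheel '[[[0,0,0,0,0,0,-0.2],[0,0,0,0,0,0,0.1],[0,0,0,0,0,0,0.1]]]'; python3 -m handwheel '[[[0,0,15,0,0,0,0.1],[0,0,30,0,0,0,0.2],[0,0,40,0,0,0,0.2],[-20,0,40,0,0,0,0.2],[-30,-10,40,0,0,0,0.2],[-30,-20,20,0,0,0,0.2],[0,0,0,0,0,0,0.2]]]'
python3 - <<'E'
from rig import *
from lib import *
np.set_printoptions(precision=1,suppress=True)
s=sense();c=capture("wrist");im=c["image"][:,:,::-1];cv2.imwrite("pics/w7.png",im);w=wristcam(s,c)
hsv=cv2.cvtColor(im,cv2.COLOR_BGR2HSV)
for n,lo,hi in(("r",(0,130,150),(8,255,255)),("y",(25,130,150),(35,255,255)),("b",(105,120,120),(120,255,255))):
    m=cv2.inRange(hsv,lo,hi);k,l,st,ce=cv2.connectedComponentsWithStats(m)
    for i in range(1,k):
        if st[i,4]>150:print(n,st[i],ce[i],onz(w,[ce[i]],12 if n=="r" else 38))
E
python3 -m handwheel '[[[6,-20,0,0,0,5.4,0.2],[8,-35,0,0,0,5.4,0.2],[8,-38,0,0,0,5.3,0.2],[8,-38,0,0.73,-5.2,0,0.2],[8,-38,-5,0.73,-5.2,0,0.2],[8,-37,-10,0.73,-5.2,0,0.2],[6,-37,-15,0.73,-5.2,0,0.2],[6,-33,-20,0.73,-5.2,0,0.2]]]' && python3 -m handwheel '[[[6,-22,-26,0.73,-5.2,0,0.2],[2,0,-10,0,0,0,0.2],[0,0,0,0,0,0,0.2]]]'
python3 - <<'E'
from rig import *
from lib import *
np.set_printoptions(precision=3,suppress=True)
s=sense();q=s["ee_rot"];Rm=R.from_quat([q[1],q[2],q[3],q[0]]).as_matrix();print(s["eef_pos"],Rm[:,1],Rm[:,2])
E
```

```text
time_s: 25.28
eef_pos: [446.8, -76.9, 20.2]
ee_rot: [0.0, 0.998, -0.068, -0.0]
force: [1.1, -0.7, 0.6]
grip_width: 0.552
grip_force: 0.0
time_s: 26.15
eef_pos: [366.4, -107.7, 207.4]
ee_rot: [0.001, 0.998, -0.069, 0.002]
force: [0.1, -0.1, -0.4]
grip_width: 0.599
grip_force: 0.0
r [ 67 150  39  28 943] [ 86.3 163.3] [[428.9  77.4  12. ]]
y [185 148  10  28 195] [190.2 161.7] [[419.4 -17.9  38. ]]
y [147 151  34  30 909] [163.8 165.9] [[419.3   2.7  38. ]]
b [ 246  147   41   33 1094] [265.7 164.1] [[409.4 -73.4  38. ]]
time_s: 27.2
eef_pos: [425.7, -383.8, 154.4]
ee_rot: [-0.015, 0.971, 0.07, 0.228]
force: [1.9, -0.4, 0.7]
grip_width: 0.602
grip_force: 0.0
time_s: 27.58
eef_pos: [433.4, -403.7, 118.7]
ee_rot: [-0.019, 0.96, 0.07, 0.27]
force: [-0.0, 0.7, -0.4]
grip_width: 0.6
grip_force: 0.0
[ 433.427 -403.655  118.716] [ 0.144 -0.99   0.001] [ 0.516  0.075 -0.853]
```

```bash
python3 -m handwheel '[[[8,1.5,-13,0,0,0,0.2],[12,2,-18,0,0,0,0.2],[8,1,-13,0,0,0,0.2],[3,0.5,-4.3,0,0,0,0.2],[0,0,0,0,0,0,-1],[0,0,0,0,0,0,-1],[0,0,0,0,0,0,-1]]]' && python3 -m handwheel '[[[-4,-0.5,7,0,0,0,-1],[-8,-1,14,0,0,0,-1],[-12,-1.5,20,0,0,0,-1],[-12,-1.5,25,0,0,0,-1],[0,5,25,0,0,0,-1]]]'
```

```text
time_s: 28.45
eef_pos: [463.9, -400.3, 71.5]
ee_rot: [-0.018, 0.96, 0.069, 0.271]
force: [1.4, 0.3, 1.5]
grip_width: 0.295
grip_force: 44.6
time_s: 29.08
eef_pos: [426.5, -400.0, 163.5]
ee_rot: [-0.018, 0.96, 0.069, 0.271]
force: [0.3, -0.3, -0.8]
grip_width: 0.294
grip_force: 44.7
```

```bash
python3 -m handwheel '[[[3,18,0,-0.55,3.9,0,-1],[3,36,0,-0.55,3.9,0,-1],[3,40,0,-0.55,3.9,0,-1],[3,40,0,-0.55,3.9,0,-1],[3,40,0,-0.55,3.9,0,-1],[3,40,0,-0.55,3.9,0,-1],[3,40,0,-0.55,3.9,0,-1],[3,40,0,-0.55,3.9,0,-1]]]' && python3 -m handwheel '[[[4,40,0,0,0,-4,-1],[4,40,0,0,0,-4,-1],[4,40,0,0,0,-4,-1],[4,37,-15,0,0,-4,-1],[0.7,20.6,-30,0,0,0,-1],[0,0,-35,0,0,0,-1],[0,0,-26,0,0,0,-1],[0,0,0,0,0,0,-1]]]'
python3 - <<'E'
from rig import *
from lib import *
np.set_printoptions(precision=3,suppress=True)
s=sense();q=s["ee_rot"];Rm=R.from_quat([q[1],q[2],q[3],q[0]]).as_matrix();print(s["eef_pos"],Rm[:,1],Rm[:,2],s["joints"])
E
```

```text
time_s: 30.08
eef_pos: [451.3, -104.7, 163.0]
ee_rot: [0.001, 0.997, 0.072, -0.001]
force: [0.8, -0.5, 0.1]
grip_width: 0.29
grip_force: 44.8
time_s: 31.08
eef_pos: [467.6, 71.7, 55.5]
ee_rot: [0.001, 0.998, -0.068, -0.001]
force: [-0.4, -0.0, -0.3]
grip_width: 0.296
grip_force: 44.8
[467.618  71.732  55.538] [-0.135 -0.991  0.001] [-0.003 -0.001 -1.   ] [-0.096  0.446  1.855 -0.002  0.843  1.612]
```

```bash
python3 -m handwheel '[[[-0.5,0,-15,0,0,-0.2,-1],[0,0,-13,0,0,0,-1],[0,0,-4.5,0,0,0,-1],[0,0,0,0,0,0,-1]]]'; python3 -m handwheel '[[[0,0,-1.2,0,0,0,-1],[0,0,0,0,0,0,-1]]]';python3 -m handwheel '[[[0,0,-0.8,0,0,0,-1],[0,0,0,0,0,0,-1]]]'
```

```text
time_s: 31.58
eef_pos: [468.0, 72.2, 23.3]
ee_rot: [0.0, 0.998, -0.069, -0.0]
force: [0.2, 0.4, -1.2]
grip_width: 0.299
grip_force: 44.8
time_s: 31.82
eef_pos: [468.2, 72.2, 22.5]
ee_rot: [0.0, 0.998, -0.069, 0.0]
force: [-0.8, 0.2, -1.3]
grip_width: 0.295
grip_force: 44.8
time_s: 32.08
eef_pos: [468.1, 72.2, 21.5]
ee_rot: [0.0, 0.998, -0.069, -0.0]
force: [0.5, 0.2, -1.4]
grip_width: 0.3
grip_force: 44.8
```

```bash
python3 -m handwheel '[[[-0.8,-0.5,-0.7,0,0,0,-1],[0,0,0,0,0,0,-1]]]'; python3 -m handwheel '[[[0,0,-0.5,0,0,0,-1],[0,0,0,0,0,0,-1]]]'
```

```text
time_s: 32.33
eef_pos: [467.7, 71.8, 21.2]
ee_rot: [0.0, 0.998, -0.069, 0.001]
force: [1.6, 2.5, 3.2]
grip_width: 0.299
grip_force: 45.3
time_s: 32.58
eef_pos: [467.7, 71.8, 21.2]
ee_rot: [0.0, 0.998, -0.069, 0.001]
force: [-2.3, 2.1, 11.5]
grip_width: 0.294
grip_force: 46.6
```

```bash
python3 -m handwheel '[[[0,0,0,0,0,0,-0.2],[0,0,0,0,0,0,0.1],[0,0,0,0,0,0,0.1]]]'; python3 -m handwheel '[[[0,0,15,0,0,0,0.1],[0,0,30,0,0,0,0.2],[0,0,40,0,0,0,0.2],[-10,-20,40,0,0,0,0.2],[-25,-30,40,0,0,0,0.2],[-25,-25,40,0,0,0,0.2],[-10,0,40,0,0,0,0.2],[0,0,20,0,0,0,0.2]]]'; python3 -m handwheel '[[[0,0,0,0,0,0,0.2]]]'
python3 - <<'E'
from rig import *
from lib import *
np.set_printoptions(precision=1,suppress=True)
s=sense();c=capture("wrist");im=c["image"][:,:,::-1];cv2.imwrite("pics/w8.png",im);w=wristcam(s,c);pickle.dump(w,open("w8.pkl","wb"))
b=capture("scene")["image"][:,:,::-1]
hsv=cv2.cvtColor(im,cv2.COLOR_BGR2HSV)
for n,lo,hi in(("r",(0,130,100),(8,255,255)),("y",(25,130,150),(35,255,255)),("b",(105,120,120),(120,255,255))):
    m=cv2.inRange(hsv,lo,hi);k,l,st,ce=cv2.connectedComponentsWithStats(m)
    for i in range(1,k):
        if st[i,4]>100:print(n,st[i],ce[i],onz(w,[ce[i]],38))
o=np.zeros((600,800,3),np.uint8);o[:,:560]=cv2.resize(im[40:340,180:460],None,fx=2,fy=2,interpolation=cv2.INTER_CUBIC)[:600,:560]
o[:,560:]=cv2.resize(b[80:330,340:440],(240,600),interpolation=cv2.INTER_CUBIC);cv2.imwrite("pics/fin.png",o)
E
```

```text
time_s: 32.95
eef_pos: [467.1, 71.7, 20.1]
ee_rot: [0.0, 0.998, -0.069, -0.0]
force: [-0.5, -0.0, -0.2]
grip_width: 0.55
grip_force: 0.0
time_s: 33.95
eef_pos: [396.8, -3.6, 288.3]
ee_rot: [0.001, 0.998, -0.07, 0.002]
force: [-0.1, 0.1, -0.5]
grip_width: 0.6
grip_force: 0.0
time_s: 34.08
eef_pos: [397.4, -3.4, 286.9]
ee_rot: [0.001, 0.998, -0.069, 0.002]
force: [0.2, 0.4, -0.3]
grip_width: 0.605
grip_force: 0.0
r [217 155  35  27 766] [232.9 168.4] [[430.4  74.2  38. ]]
y [296 155  30  27 703] [310.4 168.7] [[419.9   2.2  38. ]]
b [371 155  31  27 649] [386.7 169.2] [[409.7 -68.8  38. ]]
```

View pics/fin.png

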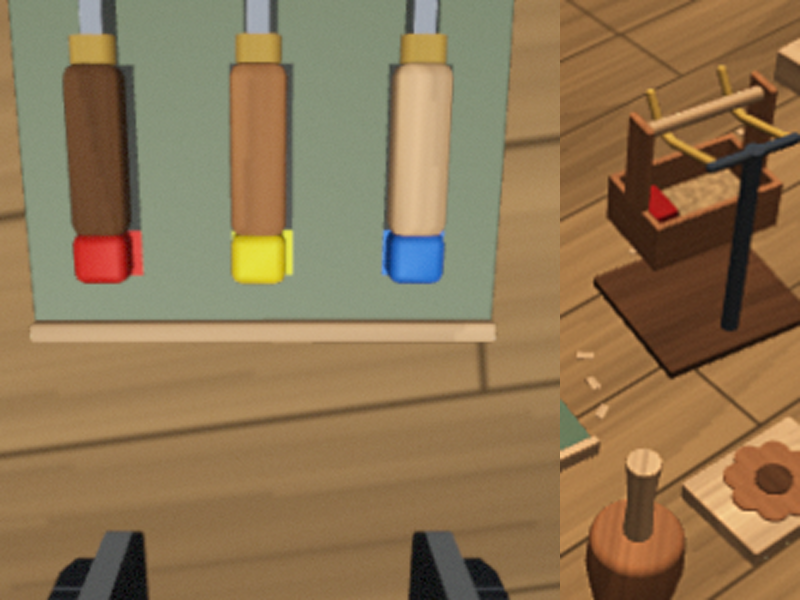

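```bash
python3 - <<'E'
from lib import *
np.set_printoptions(precision=1,suppress=True)
w=pickle.load(open("w8.pkl","rb"));cp=lambda *p:px(p,(0,0),2,(180,40))
ya=np.array([np.sin(.139),np.cos(.139)])
ctr=np.array([457,-2.8])
f=lambda p,z:(onz(w,[cp(*p)],z)[0][:2]-ctr)@ya
print("cam",ray(w,[[0,0]])[0],w["fx"])
print("mark edges r,y,b",f((143,252),12),f((293,252),12),f((383,252),12),"paint handle edges",f((133,110),12),f((292,110),12),f((391,110),12))
for n,l,r in(("r",65,127),("y",231,287),("b",390,452)):
  print(n,"silh row110: z12",f((l,110),12),f((r,110),12),"z25",f((l,110),25),f((r,110),25),"z38",f((l,110),38),f((r,110),38))
for n,l,r in(("r",74,131),("y",232,286),("b",386,445)):
  print(n,"silh row252: z12",f((l,252),12),f((r,252),12),"z25",f((l,252),25),f((r,252),25),"z38",f((l,252),38),f((r,252),38))
E
```

```text
cam [480.5 -14.1 422.3] 410.5081082372494
mark edges r,y,b 59.45648541794555 -15.555903666698407 -60.54701936180496 paint handle edges 61.14612893582391 -14.685309314779346 -61.87875527906069
r silh row110: z12 93.85850353821772 64.02234879038976 z25 90.63212005955987 61.7413283996313 z38 87.40573658090199 59.460308008872836
y silh row110: z12 14.351964503189917 -12.305533225282344 z25 13.644757771187725 -12.168093099093316 z38 12.937551039185527 -12.03065297290429
b silh row110: z12 -61.40081785080354 -91.11338274537178 z25 -59.70778618585359 -88.4789039557656 z38 -58.014754520903644 -85.84442516615945
r silh row252: z12 94.2381364714504 65.48649514246883 z25 90.99972426573096 63.159083052503945 z38 87.7613120600115 60.83167096253904
y silh row252: z12 14.899268285684721 -12.061496916900683 z25 14.17472015033444 -11.931789118151347 z38 13.450172014984147 -11.802081319402001
b silh row252: z12 -62.050307028925594 -91.69393852306956 z25 -60.33669620087047 -89.04106473560458 z38 -58.62308537281535 -86.38819094813957
```

```bash
python3 -c "
from rig import *
print(finish_job())"
```

```text
the job is handed in; nothing more can be done
None
```

The job is handed in: the tote hangs on both hooks, released, and the three gouges lie on their own colours on the tray, all pointing the right way and about 1–2 mm off centre across the row by my measurements. I did not touch the mallet, panel or oil bottle, and it took about 34 s of the 72 s allowed.

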